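Sort the washed grill kit into its trays and caddy

ROBOT

A 6-joint arm with a two-finger parallel gripper is mounted at the origin on the work surface. World frame = base frame: x ahead of the robot, y to its left, z up, the work surface at z = 0. Lengths are in mm, angles in rad, forces in N, time in s.
With the tool pointing down it reaches from about 275 to 750 mm from the base axis. Payload 10.2 kg.
Tool frame: the origin (TCP) lies midway between the tips of the shut fingers; the grasp point (between the pads) lies 19 mm behind it (ctrl.grasp_offset is the distance from the TCP to the grasp point, in mm); z points along the fingers, y is the line along which they close (so a half turn about z gives the same grasp; the last joint's range is limited). The gripper opens to 85 mm and grips with 20 to 120 N. Pads are 22 mm wide; open, the fingers measure 114 mm over their backs; the gripper's body (76 mm by 85 mm) begins 54 mm behind the grasp point. The pads swing forward as they close: fully open they stand 13 mm farther back than shut.
Start: joints at [-1.478, 0.313, 1.498, -0, 1.331, -0.223], TCP at [163.04, -499.048, 231.294] pointing down, gripper open.
Joint ranges: [-2.94, 2.94], [-0.97, 2.17], [0.19, 2.56], [-1.23, 4.37], [0.02, 3.11], [-2.88, 2.88]. Speed limits (rad/s): [2.39, 2.39, 3.01, 3.14, 3.14, 3.14].

INTERFACE

Orientations are given as a unit quaternion [w, x, y, z].
In Python, from rig import ctrl, viewer, models gives the robot as it stands. The module is installed in compiled form; this text tells all that it offers.
- The arm moves only by the shell command python3 -m pendant 'ROWS' [OPENING] [FORCE]. ROWS is text: rows parted by semicolons, each of 4 numbers parted by spaces: the shift along the tool's x, y, z in m, then the turn about the tool's z in rad. In form: x y z yaw; .... A call has 1 to 10 rows; each row shifts and turns the commanded pose from where the row before left it, along the tool's axes as they then stand; what a row does not reach is not made up. A row lasts 1/8 s, in which the tool goes at most 62.5 mm and 10.7 degrees, less where a joint would pass 70% of its speed; a pose out of reach is approached as far as the arm can. A call is refused whole if a number of a shift passes 0.0625 or a number of a turn 0.188, either way. A call with a gripper value outside its range is refused whole. OPENING is the opening, from 0 (shut) to 1 (fully open), set as the call begins (- or left out, the last holds). The fingers move at their own pace and stop on an object; FORCE is the grip in N (left out, the last holds). Time passes only in rows, so rows that do not move let the fingers close. It gives the time, the measured TCP pose, the force, the opening and the grip force at its end, in the units of the state.
- ctrl.sense(): the state, without advancing time (a new reading comes with each control period).
- viewer.capture(name): name is "scene" or "top"; returns a dict with "color" (384x512x3 uint8, red, green, blue), "vertical_fov" (degrees; the focal length in pixels is half the picture's height over the tangent of half this angle, whatever the lens; pixels are square), "cx", "cy" (the principal point, pixels), "pose" (4x4, takes a point from camera to world coordinates). Camera axes: x right, y down, z forward; pixel columns grow to the right and rows downward; lengths in mm; the calibration is good to about 2 mm. A picture is of the moment at which its call begins. There is no depth.
- ctrl.finish_job(): hands the job in; it is judged then, once.
Trained networks look in the newest picture that a camera, given by its name, has taken for a name from the list of things; names that differ only in an ending like _2 or _b are one class to them, and where a whole thing is asked for, a point or a joint stands for the part that bears it (a point fixed in the world has none). Each returns a list of dicts, best first, with "p" (0 to 1); they miss things now and then, are a little off and sometimes report something else, mostly with a low value. They report only what shows in the picture. A call takes as long as a camera call. They do not tell look-alikes from the thing itself.
- models.boxes_of(camera, query): "at" ([x, y, z] in mm, in world coordinates, good to about 4 mm: the middle of the surface that is visible of it).
The state is a dict: "time_s": time; "joints": joint angles; "dq": joint speeds; "tau": joint torques, N m; "eef_pos": TCP position; "ee_rot": TCP orientation; "force": force on the tool from outside, world axes, zero at the start; "wrist_torque": the same for the moment, N m; "grip_width": opening from 0.0 (shut) to 1.0 (fully open); "grip_force": force on a finger pad.
Only numpy, scipy, OpenCV 4.12 (cv2) and the standard library are available. Lean on these libraries where they do the work, as an engineer would, in place of code of your own. Each camera call takes 0.05 s, during which the arm holds its last target. There are 200 camera calls.

TASK

The washed grill kit stands muddled on the counter: sort it. Stand the two seasoning shakers upright in the two-bay steel caddy, one in each bay, set both steel sauce cups mouth-up on the floor of the wooden tray, and lay the basting brush flat and lengthwise in the long aluminium utensil tray, any order, each at rest and let go. Leave the glass sauce jar and the white funnel standing where they are.

Things in the scene. Friction and masses are not known exactly. Their poses are not given: they have to be found in the camera images.
- cup_a: a small round steel sauce cup, open at the top and empty, 33 mm high, 52 mm across the rim and 47 mm across the foot, 60 g. Origin: centre of its underside; z points up out of its mouth. The two cups are alike
- cup_b: a small round steel sauce cup, open at the top and empty, 33 mm high, 52 mm across the rim and 47 mm across the foot, 60 g. Origin: centre of its underside; z points up out of its mouth. The two cups are alike
- shaker_a: a round metal seasoning shaker standing upright, with a perforated domed lid: 46 mm diameter (47 mm over the lid), 88 mm high with straight sides up to 79 mm, 130 g. Origin: centre of its underside; z points up. The two shakers are alike
- shaker_b: a round metal seasoning shaker standing upright, with a perforated domed lid: 46 mm diameter (47 mm over the lid), 88 mm high with straight sides up to 79 mm, 130 g. Origin: centre of its underside; z points up. The two shakers are alike
- brush: a short flat basting brush lying on the counter, 150 mm long, 70 g: a wooden handle 20 mm wide and 14 mm thick from x = -75 to +25 mm, then a steel ferrule and bristles 34 mm wide and about 13 mm thick up to x = +75 mm. Origin: on its underside, half way along, under the balance point; x points along it to the bristles, y across it, z up
- cup_tray: the wooden tray for the sauce cups, fixed: 116 x 176 mm outside, 104 x 164 mm inside, rim 18 mm high, floor 6 mm thick (cups stand at z = 6 mm). Origin: centre of its underside; y along its length, x across. Room for two cups side by side along y
- caddy: the dark steel two-bay caddy for the shakers, fixed: 80 x 157 mm outside, walls 40 mm high and 3 mm thick, floor 3 mm thick (shakers stand at z = 3 mm). A middle wall at y = 0 parts it into two bays, each 74 x 74 mm inside, centred at y = -38.5 and y = +38.5 mm. Origin: centre of its underside; y along its length, x across
- brush_tray: the long shallow aluminium utensil tray for the brush, fixed: 84 x 194 mm outside, 80 x 190 mm inside, rim 18 mm high, rolled edge, floor 3 mm thick (the brush lies at z = 3 mm). Origin: centre of its underside; y along its length, x across
- jar: a bystander to leave alone: clear glass clamp-lid sauce jar, standing, 70 mm diameter (about 75 mm over the wire clamp), 101 mm high. Origin: centre of its underside
- funnel: a bystander to leave alone: white plastic funnel standing mouth down, 83 mm across at the counter, narrowing to the spout, 98 mm high. Origin: centre of its underside
Not all that is in view belongs to the job. Leave any green, pink or yellow look-alike of the shaker_a alone.

How it is judged:
By the outcome, as a careful person would: the job done as asked, in the order asked, and still so for the second after the job is handed in, with the robot touching nothing.
It also fails if it takes over 118 s, if anything falls off the work surface, if the arm or the gripper's body presses on something with over 40 N, if the wrist force passes 120 N, or if a joint passes its speed limit or range.

## Working session

There is one attempt and no reset: what is moved stays moved. The work goes in short steps, Python scripts to look and compute and a shell command to move; the robot and the scene stay as the last step left them, time stands still between calls to the robot, and variables do not carry over. Pictures are saved under pics/ and viewed, at most 14 in all, crops included, and the job is handed in when it is done.

```bash
mkdir -p pics; cat > h.py <<'E'
import numpy as np, cv2
from rig import ctrl, viewer, models
def cap(n,f=None):
    c=viewer.capture(n)
    if f: cv2.imwrite('pics/'+f,c['color'][:,:,::-1])
    return c
def foc(c): return c['color'].shape[0]/2/np.tan(np.radians(c['vertical_fov'])/2)
def px2w(c,u,v,z):
    P=np.array(c['pose']);d=P[:3,:3]@np.array([(u-c['cx'])/foc(c),(v-c['cy'])/foc(c),1]);o=P[:3,3]
    return o+d*(z-o[2])/d[2]
def w2px(c,p):
    P=np.array(c['pose']);q=P[:3,:3].T@(np.array(p)-P[:3,3]);return q[:2]/q[2]*foc(c)+[c['cx'],c['cy']]
E
python3 - <<'E'
from h import *
for n in('scene','top'):
    c=cap(n,n+'0.png'); print(n,np.round(c['pose'],3).tolist(),c['vertical_fov'],c['cx'],c['cy'])
    for q in ['cup_a','shaker_a','brush','cup_tray','caddy','brush_tray','jar','funnel']:
        for b in models.boxes_of(n,q): print(q,np.round(b['at']),round(b['p'],2),np.round(w2px(c,b['at'])))
s=ctrl.sense();print(s,ctrl.grasp_offset)
E
```

```text
scene [[-0.287, 0.828, -0.482, 1054.299], [0.958, 0.243, -0.153, 156.166], [-0.01, -0.505, -0.863, 978.482], [0.0, 0.0, 0.0, 1.0]] 44.56254284942738 252.47028058245476 192.42751352911674
cup_a [632. 176.  10.] 0.58 [320. 258.]
shaker_a [465. 156.  70.] 0.89 [330. 180.]
shaker_a [467.  -0.  73.] 0.86 [264. 164.]
shaker_a [396.  84.  65.] 0.83 [306. 150.]
shaker_a [544.  76.  75.] 0.75 [288. 199.]
brush [392. 276.  14.] 0.75 [382. 179.]
brush [ 537. -354.   17.] 0.48 [118. 166.]
cup_tray [668. -10.  11.] 0.9 [235. 250.]
caddy [ 539. -352.   16.] 0.87 [119. 166.]
brush_tray [569. 355.   5.] 0.66 [405. 255.]
jar [ 449. -146.   78.] 0.96 [207. 142.]
funnel [ 390. -260.   22.] 0.63 [175. 127.]
top [[0.026, -0.992, 0.124, 408.945], [-0.999, -0.031, -0.036, 20.482], [0.039, -0.123, -0.992, 1025.262], [0.0, 0.0, 0.0, 1.0]] 46.709131644082234 252.57548652626932 184.32049909942978
cup_a [646. 178.   2.] 0.97 [171. 136.]
cup_a [ 624. -188.    8.] 0.57 [327. 150.]
cup_a [ 377. -254.   22.] 0.53 [357. 257.]
cup_a [455.   3.  84.] 0.37 [244. 218.]
shaker_a [363. -38.  86.] 0.95 [262. 262.]
shaker_a
[... 625 characters left out ...]
1.47839976e+00,  3.12900776e-01,  1.49771410e+00,  5.37756729e-06,
        1.33098595e+00, -2.23387364e-01]), 'dq': array([-1.32653435e-03,  2.16143988e-04, -2.54444067e-04, -9.31062154e-04,
        9.89419601e-05,  4.61253797e-04]), 'tau': array([ 1.26930543e-03, -4.12159860e+01, -2.59896934e+01, -1.91250147e-04,
        4.90579914e-04, -8.99402067e-06]), 'eef_pos': array([ 163.04136419, -499.04615898,  231.28846416]), 'ee_rot': array([-3.90873585e-06,  9.87561038e-01,  1.57236115e-01,  2.87381905e-06]), 'force': array([-0.38954301, -0.34263395,  0.03810624]), 'wrist_torque': array([ 0.02666932, -0.02723224,  0.01917009]), 'grip_force': 0.0, 'grip_width': 1.0030412263649} 18.700000000000003
```

```bash
python3 - <<'E'
import cv2
a=cv2.imread('pics/top0.png'); b=cv2.imread('pics/scene0.png')
cv2.imwrite('pics/topL.png',cv2.resize(a[100:300,50:450],None,fx=2,fy=2,interpolation=3)[:, :800])
cv2.imwrite('pics/scL.png',cv2.resize(b[90:310,80:480],None,fx=2,fy=2,interpolation=3))
E
```

```text
(no output)
```

View pics/topL.png

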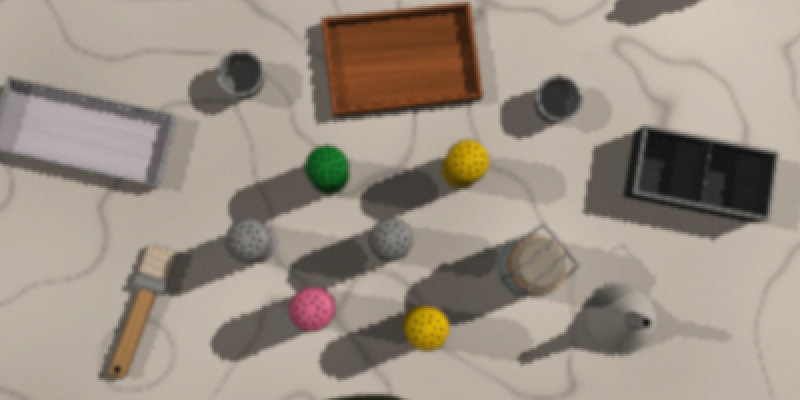

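View pics/scL.png

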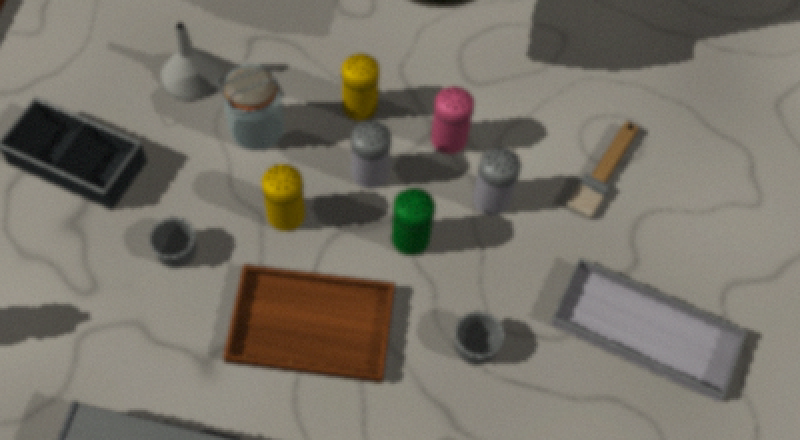

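Candidates in the top picture: the steel-grey shakers at (175,220) and (246,219) match the description. The green (214,184), pink (206,254) and yellow (284,181) and (263,264) ones are look-alikes. The cups stand mouth-up at (171,137) and (329,149). The funnel at (357,257) is a false "cup". The brush runs from (108,286) to (130,225). Next I'll refine the positions and check them in a close crop.

```bash
cat > m.py <<'E'
from h import *
from scipy.optimize import least_squares
c=cap('top')
f=lambda x,y:(50+x/2-.25,100+y/2-.25)
def rect(name,pts,z,L,W,ph0):
    w=np.array([px2w(c,*f(*p),z)[:2] for p in pts])
    loc=np.array([[sx*W/2,sy*L/2] for sx,sy in((1,1),(1,-1),(-1,-1),(-1,1))])
    def r(q):
        C,S=np.cos(q[2]),np.sin(q[2]); return ((loc@np.array([[C,S],[-S,C]])+q[:2]-w)[:len(w)]).ravel()
    q=least_squares(r,[*w.mean(0),ph0]); print(name,np.round(q.x,3),np.round(r(q.x),1)); return q.x
# corners order: far-left, far-right, near-right, near-left (+y is left)
R=[rect('cup_tray',[(325,20),(468,5),(481,97),(336,114)],18,176,116,0),
 rect('caddy',[(643,128),(777,153),(768,218),(630,196)],40,157,80,0),
 rect('brush_tray',[(10,80),(172,115),(155,187),(-9,152)],18,194,84,0)]
for n,p,z in [('shA',(250,241),82),('shB',(392,239),82),('cup1',(242,74),33),('cup2',(558,98),33),('brH',(117,374),12),('brB',(161,248),12)]:
    print(n,np.round(px2w(c,*f(*p),z)[:2]))
s=cap('scene')
g=lambda x,y:(80+x/2-.25,90+y/2-.25)
for n,p,z in [('shA',(498,162),82),('shB',(371,135),82),('cup1',(480,332),33),('cup2',(173,238),33),('brH',(630,126),12),('brB',(585,212),12)]:
    print(n,'scene',np.round(px2w(s,*g(*p),z)[:2]))
rect_s=None
im=c['color'][:,:,::-1]
cr=cv2.resize(im[110:290,90:345],None,fx=3,fy=3,interpolation=3)
cv2.imwrite('pics/crop1.png',cr)
E
python3 m.py
```

```text
cup_tray [ 6.64041e+02 -9.00300e+00  1.50000e-01] [ 1.5  4.1  3.4 -3.6 -2.1 -3.9 -2.8  3.4]
caddy [ 5.37798e+02 -3.53499e+02 -1.48000e-01] [ 1.1  1.6  1.7  0.4 -2.9 -0.1  0.  -1.9]
brush_tray [ 5.64453e+02  3.51521e+02 -1.80000e-01] [ 0.1  2.7 -0.5 -3.5 -0.2 -2.6  0.6  3.4]
shA [446. 148.]
shB [452.  -1.]
cup1 [636. 173.]
cup2 [ 621. -187.]
brH [298. 297.]
brB [438. 257.]
shA scene [450. 147.]
shB scene [455.  -1.]
cup1 scene [638. 174.]
cup2 scene [ 624. -189.]
brH scene [304. 294.]
brB scene [444. 260.]
```

View pics/crop1.png

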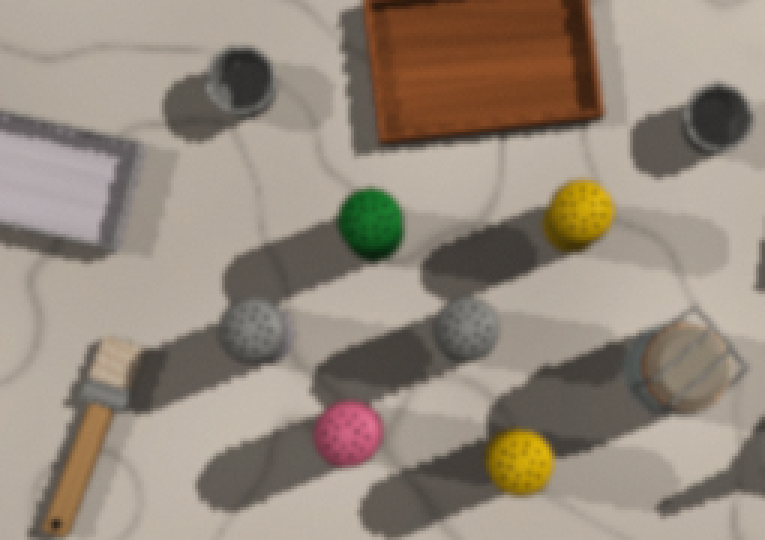

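The crop confirms it: the grey perforated lids are at (254,329) and (467,327), clear of the coloured ones. I'll write a small planner that only prints rows, then start with cup_b, the right-hand cup.

```bash
cat > go.py <<'E'
import sys
from h import *
def phi():
    w,x,y,z=ctrl.sense()['ee_rot']; return 2*np.arctan2(y,x)
def plan(P0,f0,P1,f1,n):
    d=(np.array(P1)-P0)/n; df=(f1-f0+np.pi/2)%np.pi-np.pi/2 if 0 else (f1-f0+np.pi)%(2*np.pi)-np.pi
    out=[]
    for i in range(n):
        f=f0+df*i/n
        out.append([d[0]*np.cos(f)+d[1]*np.sin(f), d[0]*np.sin(f)-d[1]*np.cos(f), -d[2], -df/n*1000])
    return np.array(out)/1000
if __name__=='__main__':
    s=ctrl.sense();P=s['eef_pos'];f=phi();print('t',s['time_s'],np.round(P,1),round(f,3))
    for a in sys.argv[1:]:
        x,y,z,g,n=map(float,a.split(','))
        r=plan(P,f,[x,y,z],g,int(n)); P=np.array([x,y,z]);f=g
        r=np.round(r,4)
        print(a); print(*( [r[0].tolist(),'x',int(n)] if np.allclose(r,r[0]) else ['; '.join(' '.join('%g'%v for v in q) for q in r)]))
E
python3 go.py 623,-188,130,1.72,10 623,-188,3,1.72,4 623,-188,50,1.72,2 670,-50,50,1.72,5 670,-50,10,1.72,2
```

```text
t 1.0 [ 163.1 -499.   231.3] 0.316
623,-188,130,1.72,10
0.0534 -0.0153 0.0101 -0.1404; 0.055 -0.0077 0.0101 -0.1404; 0.0555 0.0001 0.0101 -0.1404; 0.055 0.0079 0.0101 -0.1404; 0.0533 0.0155 0.0101 -0.1404; 0.0506 0.0228 0.0101 -0.1404; 0.0469 0.0297 0.0101 -0.1404; 0.0423 0.0359 0.0101 -0.1404; 0.0369 0.0415 0.0101 -0.1404; 0.0307 0.0463 0.0101 -0.1404
623,-188,3,1.72,4
[0.0, 0.0, 0.0318, -0.0] x 4
623,-188,50,1.72,2
[0.0, 0.0, -0.0235, -0.0] x 2
670,-50,50,1.72,5
[0.0259, 0.0134, -0.0, -0.0] x 5
670,-50,10,1.72,2
[0.0, 0.0, 0.02, -0.0] x 2
```

```bash
python3 -m pendant '0.053 -0.015 0.01 -0.14; 0.055 -0.008 0.01 -0.14; 0.055 0 0.01 -0.14; 0.055 0.008 0.01 -0.14; 0.053 0.015 0.01 -0.14; 0.051 0.023 0.01 -0.14; 0.047 0.03 0.01 -0.14; 0.042 0.036 0.01 -0.14; 0.037 0.041 0.01 -0.14; 0.031 0.046 0.01 -0.14' 0.85 40; python3 -m pendant '0 0 0 0'; python3 go.py 623,-188,60,1.72,2 623,-188,3,1.72,2
```

```text
time_s: 2.25
eef_pos: [623.5, -187.7, 131.0]
ee_rot: [0.0, 0.652, 0.758, -0.0]
force: [0.0, 0.2, 0.6]
grip_width: 0.847
grip_force: 0.0
time_s: 2.38
eef_pos: [623.6, -186.0, 129.6]
ee_rot: [-0.001, 0.652, 0.758, -0.0]
force: [-1.0, 0.3, 0.1]
grip_width: 0.853
grip_force: 0.0
t 2.375 [ 623.6 -186.   129.6] 1.721
623,-188,60,1.72,2
[-0.0009, -0.0005, 0.0348, 0.0005] x 2
623,-188,3,1.72,2
[0.0, 0.0, 0.0285, -0.0] x 2
```

```bash
python3 -m pendant '-0.001 -0.001 0.035 0; 0 0 0.035 0; -0.001 0 0.03 0; 0 0 0.02 0; 0 0 0.006 0; 0 0 0 0'; python3 - <<'E'
from h import *
a=cap('scene')['color'][170:250,120:240,::-1]; b=cap('top')['color'][110:190,270:390,::-1]
cv2.imwrite('pics/g1.png',cv2.resize(np.hstack([a,b]),None,fx=3,fy=3,interpolation=3))
E
```

```text
time_s: 3.12
eef_pos: [621.6, -191.3, 5.9]
ee_rot: [0.0, 0.654, 0.756, 0.0]
force: [0.5, -0.5, 0.1]
grip_width: 0.845
grip_force: 0.0
```

View pics/g1.png

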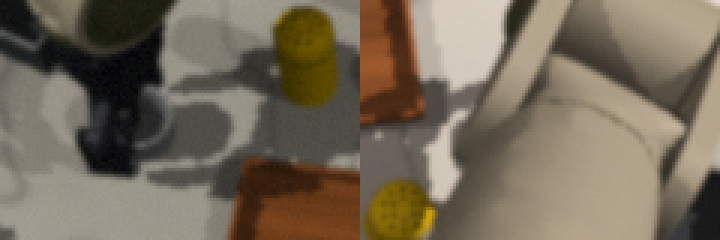

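The picture shows the cup at (140,120) in the left crop, with the near finger at (113,150). I'll check the lateral offset with numbers.

```bash
python3 - <<'E'
from h import *
c=cap('scene')
k=lambda p:(w2px(c,p)-[120,170])*3
f=1.717
y=np.array([np.sin(f),-np.cos(f),0]);t=np.array([621.6,-191.3,8])
print('nearfinger tip',k(t+43*y),'far',k(t-43*y),'cup rim c',k([623,-188,33]),k([623,-162,33]),k([623,-214,33]))
for b in models.boxes_of('scene','cup_a'): print(np.round(b['at']),b['p'])
E
```

```text
nearfinger tip [129.27146272 177.40835759] far [155.0984567   80.97911499] cup rim c [140.33506521 115.60349442] [172.03372526 124.06032286] [108.86979472 107.20893155]
[ 614. -178.   15.] 0.69
[633. 178.  11.] 0.64
```

```bash
python3 -m pendant '0.004 0.001 0.002 0; 0 0 0 0' 0.85; python3 -m pendant '0 0 0 0; 0 0 0 0; 0 0 0 0; 0 0 0 0; 0 0 0 0' 0.3 40;  python3 go.py 623,-188,50,1.72,2 670,-50,50,1.72,5
```

```text
time_s: 3.58
eef_pos: [621.8, -186.4, 3.3]
ee_rot: [-0.0, 0.654, 0.757, -0.0]
force: [-0.1, 0.5, 0.5]
grip_width: 0.852
grip_force: 0.0
time_s: 4.2
eef_pos: [622.1, -187.0, 3.8]
ee_rot: [0.0, 0.654, 0.756, 0.0]
force: [-0.0, 0.9, 6.0]
grip_width: 0.577
grip_force: 41.7
t 4.2 [ 622.1 -187.     3.8] 1.716
623,-188,50,1.72,2
[-0.0006, 0.0004, -0.0231, -0.0021] x 2
670,-50,50,1.72,5
[0.0259, 0.0134, -0.0, -0.0] x 5
```

```bash
python3 -m pendant '0 0 -0.025 0; 0 0 -0.025 0; 0.026 0.013 0 0; 0.026 0.013 0 0; 0.026 0.013 0 0; 0.026 0.013 0 0; 0.026 0.013 0 0; 0 0 0 0'; python3 go.py 670,-50,11,1.72,3
python3 - <<'E'
from h import *
a=cap('scene')['color'][190:290,170:310,::-1]
cv2.imwrite('pics/g2.png',cv2.resize(a,None,fx=4,fy=4,interpolation=3))
E
```

```text
time_s: 5.2
eef_pos: [667.3, -47.0, 52.6]
ee_rot: [-0.0, 0.653, 0.757, -0.0]
force: [0.1, -0.3, 0.5]
grip_width: 0.574
grip_force: 41.6
t 5.2 [667.3 -47.   52.6] 1.718
670,-50,11,1.72,3
-0.0011 0.0008 0.0139 -0.0006; -0.0011 0.0008 0.0139 -0.0006; -0.0011 0.0007 0.0139 -0.0006
```

View pics/g2.png

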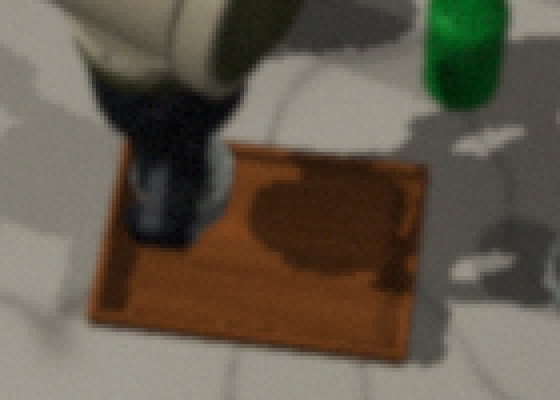

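The cup is held level at (180,185), above the left half of the tray. I'll cross-check the tray pose from this view.

```bash
python3 - <<'E'
from h import *
c=cap('scene')
w=[px2w(c,170+x/4,190+y/4,18)[:2] for x,y in ((125,140),(430,165),(405,362),(90,322))]
print(np.round(w),np.mean(w,0)); g=lambda x,y:(80+x/2-.25,90+y/2-.25)
w=[px2w(c,*g(x,y),40)[:2] for x,y in ((36,101),(145,155),(110,205),(2,148))]
print('caddy',np.round(w),np.mean(w,0))
w=[px2w(c,*g(x,y),18)[:2] for x,y in ((583,263),(746,333),(725,397),(555,320))]
print('btray',np.round(w),np.mean(w,0))
E
```

```text
[[ 634. -102.]
 [ 600.   70.]
 [ 716.   87.]
 [ 743.  -83.]] [673.02784813  -6.90059834]
caddy [[ 495. -424.]
 [ 531. -261.]
 [ 607. -273.]
 [ 570. -432.]] [ 550.77404769 -347.45531729]
btray [[515. 268.]
 [550. 453.]
 [630. 438.]
 [594. 250.]] [572.13807296 352.56158847]
```

```bash
python3 -m pendant '-0.001 0.003 0.015 0; -0.001 0.001 0.015 0; 0 0 0.008 0; 0 0 0.003 0; 0 0 0 0; 0 0 0 0'; python3 -m pendant '0 0 0 0; 0 0 0 0; 0 0 0 0' 0.68; python3 -m pendant '0 0 -0.03 0; 0 0 -0.03 0; 0 0 -0.03 0';python3 go.py 637,173,100,1.72,6 637,173,3,1.72,4
```

```text
time_s: 6.05
eef_pos: [671.8, -50.3, 12.8]
ee_rot: [0.0, 0.654, 0.756, 0.0]
force: [0.4, 0.9, 0.1]
grip_width: 0.574
grip_force: 41.6
time_s: 6.42
eef_pos: [671.6, -50.2, 12.4]
ee_rot: [0.0, 0.654, 0.756, 0.0]
force: [-0.2, 0.9, 0.7]
grip_width: 0.679
grip_force: 0.0
time_s: 6.8
eef_pos: [671.5, -50.2, 103.3]
ee_rot: [0.0, 0.654, 0.756, 0.0]
force: [0.4, 0.4, 0.2]
grip_width: 0.677
grip_force: 0.0
t 6.8 [671.5 -50.2 103.3] 1.716
637,173,100,1.72,6
0.0376 -0.0003 0.0006 -0.0007; 0.0376 -0.0003 0.0006 -0.0007; 0.0376 -0.0003 0.0006 -0.0007; 0.0376 -0.0002 0.0006 -0.0007; 0.0376 -0.0002 0.0006 -0.0007; 0.0376 -0.0002 0.0006 -0.0007
637,173,3,1.72,4
[0.0, 0.0, 0.0242, -0.0] x 4
```

```bash
python3 -m pendant '0.038 0 0 0; 0.038 0 0 0; 0.038 0 0 0; 0.038 0 0 0; 0.038 0 0 0; 0.036 0 0 0; 0 0 0 0; 0 0 0 0' 0.85; python3 go.py 637,173,3,1.72,4
python3 - <<'E'
from h import *
a=cap('scene')['color'][190:300,170:350,::-1]
cv2.imwrite('pics/g3.png',cv2.resize(a,None,fx=4,fy=4,interpolation=3))
E
```

```text
time_s: 7.8
eef_pos: [639.0, 172.9, 102.3]
ee_rot: [0.0, 0.654, 0.756, -0.0]
force: [-0.2, -0.5, 0.5]
grip_width: 0.847
grip_force: 0.0
t 7.8 [639.  172.9 102.3] 1.716
637,173,3,1.72,4
[0.0001, -0.0005, 0.0248, -0.0011] x 4
```

View pics/g3.png

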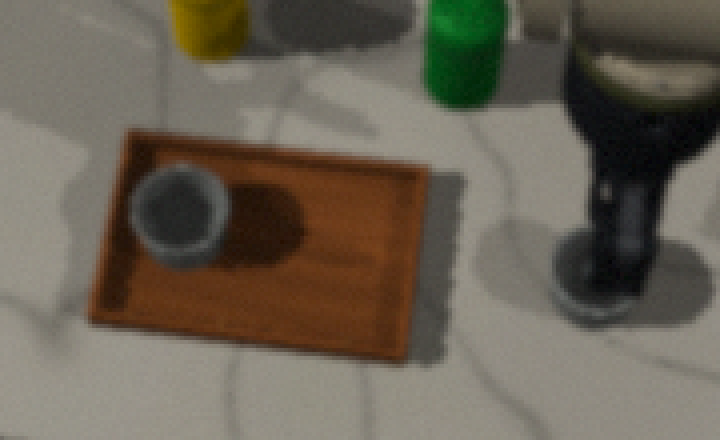

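Cup_b stands mouth-up inside the tray at (180,215). The gripper is over cup_a at (597,275).

```bash
python3 -m pendant '0 0 0.03 0; 0 -0.001 0.03 0; 0 -0.001 0.025 0; 0 0 0.012 0; 0 0 0.002 0; 0 0 0 0'; python3 -m pendant '0 0 0 0; 0 0 0 0; 0 0 0 0; 0 0 0 0; 0 0 0 0' 0.3 40; python3 -m pendant '0 0 -0.025 0; 0 0 -0.025 0';  python3 go.py 661,33,54,1.72,4  661,33,12,1.72,3
```

```text
time_s: 8.6
eef_pos: [637.6, 172.9, 4.3]
ee_rot: [0.001, 0.654, 0.756, 0.001]
force: [-0.0, 0.0, 0.4]
grip_width: 0.853
grip_force: 0.0
time_s: 9.22
eef_pos: [637.5, 173.2, 4.8]
ee_rot: [0.001, 0.654, 0.757, 0.001]
force: [-1.7, -1.0, 5.0]
grip_width: 0.586
grip_force: 41.1
time_s: 9.48
eef_pos: [636.9, 173.1, 54.2]
ee_rot: [0.0, 0.654, 0.756, 0.0]
force: [0.5, -0.0, -0.9]
grip_width: 0.584
grip_force: 41.6
t 9.475 [636.9 173.1  54.2] 1.716
661,33,54,1.72,4
-0.0355 0.0009 0.0001 -0.001; -0.0355 0.0009 0.0001 -0.001; -0.0355 0.0008 0.0001 -0.001; -0.0355 0.0008 0.0001 -0.001
661,33,12,1.72,3
[0.0, 0.0, 0.014, -0.0] x 3
```

```bash
python3 -m pendant '-0.035 0.001 0 0; -0.035 0.001 0 0; -0.035 0.001 0 0; -0.036 0.001 0 0; 0 0 0 0; 0 0 0.015 0; 0 0 0.015 0; 0 0 0.01 0; 0 0 0.002 0; 0 0 0 0'; python3 go.py 661,33,12,1.72,1
```

```text
time_s: 10.72
eef_pos: [661.2, 34.6, 11.0]
ee_rot: [-0.0, 0.654, 0.757, -0.0]
force: [-0.1, 0.8, -0.5]
grip_width: 0.586
grip_force: 41.6
t 10.725 [661.2  34.6  11. ] 1.716
661,33,12,1.72,1
[-0.0015, -0.0004, -0.001, -0.0037] x 1
```

```bash
python3 -m pendant '0 0 0 0; 0 0 0 0; 0 0 0 0' 0.68; python3 -m pendant '0 0 -0.03 0; 0 0 -0.03 0; 0 0 -0.03 0; 0 0 -0.03 0';python3 go.py 448,148,130,1.42,6 448,148,43,1.42,3
```

```text
time_s: 11.1
eef_pos: [661.3, 34.2, 11.3]
ee_rot: [0.0, 0.654, 0.756, 0.0]
force: [0.4, -0.8, -0.6]
grip_width: 0.683
grip_force: 0.0
time_s: 11.6
eef_pos: [661.2, 34.1, 132.3]
ee_rot: [0.0, 0.654, 0.756, 0.0]
force: [-0.2, -0.3, 0.0]
grip_width: 0.681
grip_force: 0.0
t 11.6 [661.2  34.1 132.3] 1.716
448,148,130,1.42,6
0.0239 -0.0324 0.0004 0.0493; 0.0223 -0.0336 0.0004 0.0493; 0.0206 -0.0346 0.0004 0.0493; 0.0189 -0.0356 0.0004 0.0493; 0.0171 -0.0365 0.0004 0.0493; 0.0153 -0.0373 0.0004 0.0493
448,148,43,1.42,3
[0.0, 0.0, 0.029, -0.0] x 3
```

```bash
python3 -m pendant '0.013 -0.039 0 0.05; 0.015 -0.038 0 0.05; 0.017 -0.037 0 0.05; 0.018 -0.036 0 0.05; 0.02 -0.035 0 0.05; 0.022 -0.034 0 0.05; 0 0 0 0; 0 0 0 0' 0.85;python3 go.py 448,148,130,1.42,1 448,148,43,1.42,3
python3 - <<'E'
from h import *
a=cap('scene')['color'][130:300,170:370,::-1]
cv2.imwrite('pics/g4.png',cv2.resize(a,None,fx=3,fy=3,interpolation=3))
E
```

```text
time_s: 12.6
eef_pos: [443.3, 133.3, 131.6]
ee_rot: [0.0, 0.76, 0.65, 0.0]
force: [-0.4, -0.1, 0.6]
grip_width: 0.847
grip_force: 0.0
t 12.6 [443.3 133.3 131.6] 1.416
448,148,130,1.42,1
[0.0153, 0.0024, 0.0016, -0.0038] x 1
448,148,43,1.42,3
[0.0, 0.0, 0.029, -0.0] x 3
```

View pics/g4.png

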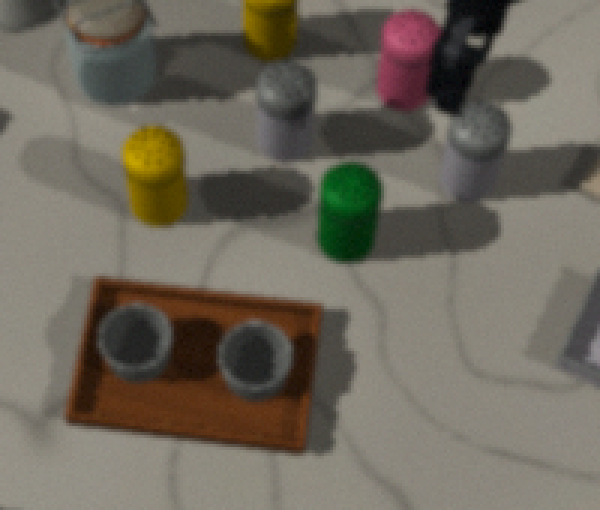

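Both cups stand upright in the tray, at (135,343) and (255,358). I typed the last translation before its plan had printed, so it ended about 15 mm short. That did no harm, and I'll correct it before going down.

```bash
python3 -m pendant '0.0155 0.0025 0 0; 0 0 0 0; 0 0 0 0'; python3 - <<'E'
from h import *
s=ctrl.sense();print(s['eef_pos'])
cv2.imwrite('pics/g5.png',cv2.resize(cap('scene')['color'][100:210,270:390,::-1],None,fx=4,fy=4,interpolation=3))
E
```

```text
time_s: 13.02
eef_pos: [447.5, 148.5, 131.1]
ee_rot: [-0.0, 0.76, 0.65, -0.0]
force: [0.1, 0.1, 0.4]
grip_width: 0.853
grip_force: 0.0
[447.51401893 148.52870656 131.11614899]
```

View pics/g5.png

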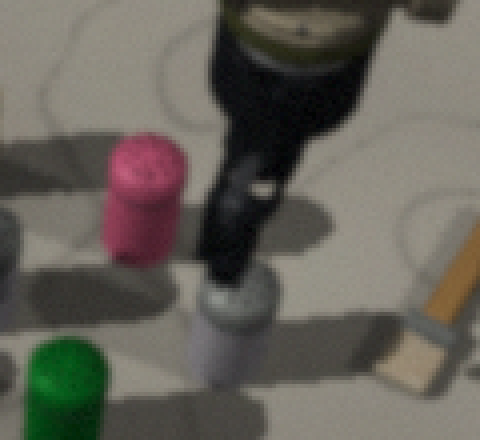

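The near finger tip at (228,280) sits in line with the shaker at (238,300) and clear of the pink one, so I'll go down.

```bash
python3 -m pendant '0 0 0.025 0; 0 0 0.025 0; 0 0 0.02 0; 0 0 0.015 0; 0 0 0.003 0; 0 0 0 0'; python3 -m pendant '0 0 0 0; 0 0 0 0; 0 0 0 0; 0 0 0 0; 0 0 0 0' 0.3 50; python3 -m pendant '0 0 -0.03 0; 0 0 -0.04 0; 0 0 -0.05 0; 0 0 -0.03 0; 0 0 0 0'; python3 go.py 530,-315,195,1.423,10
```

```text
time_s: 13.82
eef_pos: [447.7, 148.5, 43.7]
ee_rot: [0.0, 0.76, 0.65, 0.0]
force: [0.3, -0.2, 0.4]
grip_width: 0.849
grip_force: 0.0
time_s: 14.45
eef_pos: [447.7, 148.6, 44.1]
ee_rot: [0.0, 0.76, 0.65, 0.0]
force: [-2.3, 0.5, 6.0]
grip_width: 0.522
grip_force: 50.9
time_s: 15.08
eef_pos: [448.2, 148.6, 195.1]
ee_rot: [0.001, 0.76, 0.65, 0.002]
force: [0.1, 0.5, -1.0]
grip_width: 0.526
grip_force: 51.6
t 15.075 [448.2 148.6 195.1] 1.416
530,-315,195,1.423,10
-0.0445 0.0152 0 -0.0007; -0.0446 0.0152 0 -0.0007; -0.0446 0.0152 0 -0.0007; -0.0446 0.0151 0 -0.0007; -0.0446 0.0151 0 -0.0007; -0.0446 0.0151 0 -0.0007; -0.0446 0.015 0 -0.0007; -0.0446 0.015 0 -0.0007; -0.0446 0.015 0 -0.0007; -0.0446 0.015 0 -0.0007
```

The shaker is held. Before placing it, I'll overlay the tray models on both views to refine the caddy and brush tray poses.

```bash
cat > ov.py <<'E'
from h import *
def ov(items,f):
    tiles=[]
    for (x,y,a,W,L,h) in items:
        for n in('top','scene'):
            c=cap(n); im=cv2.resize(c['color'][:,:,::-1],None,fx=4,fy=4,interpolation=3).copy()
            R=np.array([[np.cos(a),-np.sin(a)],[np.sin(a),np.cos(a)]])
            for z,col in((h,(0,255,0)),(0,(0,0,255))):
                p=[w2px(c,[*(R@[sx*W/2,sy*L/2]+[x,y]),z])*4+1.5 for sx,sy in((1,1),(1,-1),(-1,-1),(-1,1))]
                cv2.polylines(im,[np.int32(p)],True,col,1)
            u,v=np.int32(np.mean(p,0)); u=np.clip(u,190,2048-190)
            tiles.append(im[v-140:v+140,u-190:u+190])
    cv2.imwrite('pics/'+f,np.vstack([np.hstack(tiles[i:i+2]) for i in range(0,len(tiles),2)]))
if __name__=='__main__': ov([(542,-351,-.148,80,157,40),(567,352,-.18,84,194,18)],'ov1.png')
E
python3 ov.py
```

```text
(no output)
```

View pics/ov1.png

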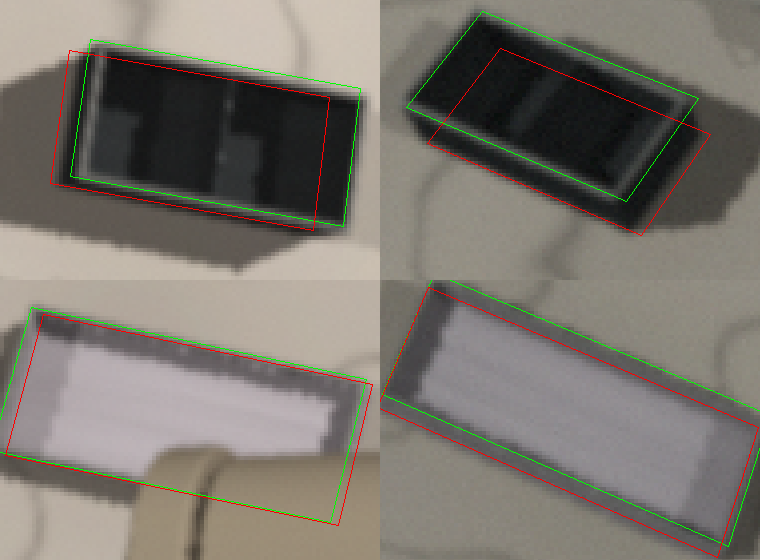

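The caddy rim is about 4 mm farther to −y than my estimate (bright edge at (685,110) against the line at 698), so I'll use a centre of (541,−355). The brush tray outline fits.

```bash
python3 go.py 535,-393,195,1.423,10 535,-393,47,1.423,6
```

```text
t 15.275 [446.7 148.4 191.9] 1.416
535,-393,195,1.423,10
-0.0521 0.0171 -0.0003 -0.0007; -0.0521 0.017 -0.0003 -0.0007; -0.0522 0.017 -0.0003 -0.0007; -0.0522 0.017 -0.0003 -0.0007; -0.0522 0.0169 -0.0003 -0.0007; -0.0522 0.0169 -0.0003 -0.0007; -0.0522 0.0169 -0.0003 -0.0007; -0.0522 0.0168 -0.0003 -0.0007; -0.0522 0.0168 -0.0003 -0.0007; -0.0522 0.0167 -0.0003 -0.0007
535,-393,47,1.423,6
[0.0, 0.0, 0.0247, -0.0] x 6
```

```bash
python3 -m pendant '-0.052 0.017 0 0; -0.052 0.017 0 0; -0.052 0.017 0 0; -0.052 0.017 0 0; -0.052 0.017 0 0; -0.052 0.017 0 0; -0.052 0.017 0 0; -0.052 0.017 0 0; -0.053 0.017 0 0; -0.053 0.017 0 0'; python3 -m pendant '0 0 0 0; 0 0 0 0'; python3 go.py 535,-393,47,1.423,6
python3 - <<'E'
from h import *
cv2.imwrite('pics/g6.png',cv2.resize(cap('scene')['color'][90:220,50:210,::-1],None,fx=4,fy=4,interpolation=3))
E
```

```text
time_s: 16.52
eef_pos: [534.6, -395.0, 191.6]
ee_rot: [-0.001, 0.76, 0.65, -0.0]
force: [0.6, 0.0, -0.8]
grip_width: 0.523
grip_force: 51.6
time_s: 16.77
eef_pos: [534.5, -392.9, 191.8]
ee_rot: [-0.001, 0.76, 0.65, 0.0]
force: [0.1, 0.2, -1.6]
grip_width: 0.528
grip_force: 51.8
t 16.775 [ 534.5 -392.9  191.8] 1.416
535,-393,47,1.423,6
[-0.0, 0.0001, 0.0241, -0.0012] x 6
```

View pics/g6.png

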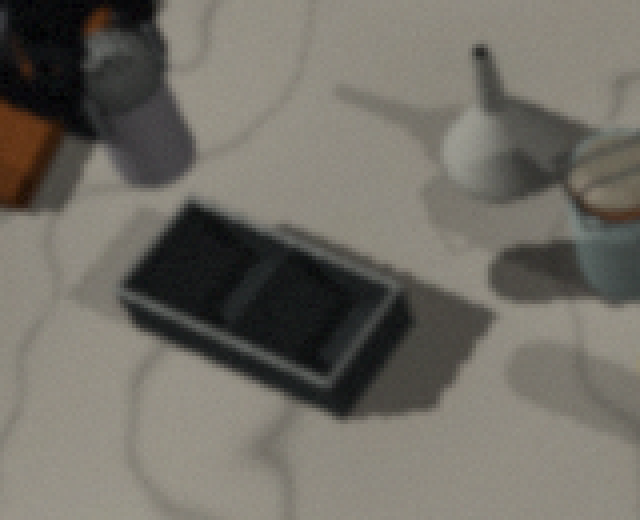

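The shaker is held upright at (140,120), above the left bay of the empty caddy (190,265). Lowering it.

```bash
python3 -m pendant '0 0 0.03 0; 0 0 0.03 0; 0 0 0.03 0; 0 0 0.02 0; 0 0 0 0; 0 0 0.015 0; 0 0 0.01 0; 0 0 0.008 0; 0 0 0 0; 0 0 0 0'; python3 go.py 535,-393,48,1.423,1
```

```text
time_s: 18.08
eef_pos: [534.9, -393.7, 50.6]
ee_rot: [0.0, 0.76, 0.65, 0.0]
force: [0.4, -0.3, -1.8]
grip_width: 0.525
grip_force: 51.8
t 18.075 [ 534.9 -393.7   50.6] 1.416
535,-393,48,1.423,1
[0.0007, -0.0, 0.0026, -0.0073] x 1
```

```bash
python3 -m pendant '0 0 0.003 0; 0 0 0 0; 0 0 0 0'; python3 -m pendant '0 0 0 0; 0 0 0 0; 0 0 0 0' 0.7; python3 -m pendant '0 0 -0.03 0; 0 0 -0.05 0; 0 0 -0.05 0; 0 0 -0.01 0; 0 0 0 0';python3 go.py 454.5,-1,180,1.423,10 454.5,-1,43,1.423,6
```

```text
time_s: 18.45
eef_pos: [534.8, -393.5, 47.3]
ee_rot: [0.0, 0.76, 0.65, 0.0]
force: [1.1, 0.6, -0.9]
grip_width: 0.522
grip_force: 51.8
time_s: 18.82
eef_pos: [534.9, -393.5, 47.4]
ee_rot: [0.0, 0.76, 0.65, -0.0]
force: [-0.5, 0.2, 0.3]
grip_width: 0.703
grip_force: 0.0
time_s: 19.45
eef_pos: [534.8, -393.5, 187.2]
ee_rot: [0.0, 0.76, 0.65, 0.0]
force: [0.3, 0.2, -0.7]
grip_width: 0.701
grip_force: 0.0
t 19.45 [ 534.8 -393.5  187.2] 1.416
454.5,-1,180,1.423,10
0.0375 -0.014 0.0007 -0.0007; 0.0375 -0.014 0.0007 -0.0007; 0.0376 -0.0139 0.0007 -0.0007; 0.0376 -0.0139 0.0007 -0.0007; 0.0376 -0.0139 0.0007 -0.0007; 0.0376 -0.0139 0.0007 -0.0007; 0.0376 -0.0138 0.0007 -0.0007; 0.0376 -0.0138 0.0007 -0.0007; 0.0376 -0.0138 0.0007 -0.0007; 0.0376 -0.0137 0.0007 -0.0007
454.5,-1,43,1.423,6
[0.0, 0.0, 0.0228, -0.0] x 6
```

```bash
python3 -m pendant '0.0375 -0.014 0 0; 0.0375 -0.014 0 0; 0.0375 -0.014 0 0; 0.0375 -0.014 0 0; 0.0375 -0.014 0 0; 0.0375 -0.014 0 0; 0.0375 -0.014 0 0; 0.0375 -0.014 0 0; 0.0375 -0.014 0 0; 0.038 -0.014 0 0' 0.85; python3 -m pendant '0 0 0.02 0; 0 0 0.03 0; 0 0 0 0'; python3 go.py 454,-1,43,1.42,5
```

```text
time_s: 20.7
eef_pos: [453.3, 0.5, 185.7]
ee_rot: [-0.001, 0.76, 0.65, -0.001]
force: [0.3, -0.1, 0.2]
grip_width: 0.846
grip_force: 0.0
time_s: 21.08
eef_pos: [452.7, -0.4, 134.8]
ee_rot: [-0.003, 0.76, 0.65, -0.002]
force: [0.6, 0.8, 1.5]
grip_width: 0.854
grip_force: 0.0
t 21.075 [ 4.527e+02 -4.000e-01  1.348e+02] 1.416
454,-1,43,1.42,5
[-0.0001, 0.0003, 0.0184, -0.0008] x 5
```

```bash
python3 - <<'E'
from h import *
a=cap('scene')['color']
x=cv2.resize(a[110:230,50:150,::-1],None,fx=4,fy=4,interpolation=3);y=cv2.resize(a[90:210,220:320,::-1],None,fx=4,fy=4,interpolation=3)
cv2.imwrite('pics/g7.png',np.hstack([x,y]))
E
```

```text
(no output)
```

View pics/g7.png

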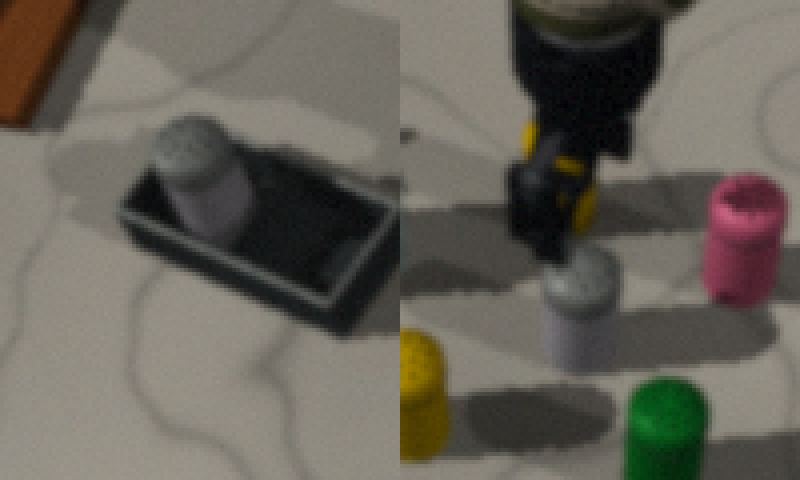

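Shaker_a stands upright in the left bay at (205,180). The gripper lines up over shaker_b at (582,300), and the yellow look-alike behind it is clear.

```bash
python3 -m pendant '0 0.001 0.025 0; 0 0 0.025 0; 0 0 0.022 0; 0 0 0.015 0; 0 0 0.004 0; 0 0 0 0'; python3 -m pendant '0 0 0 0; 0 0 0 0; 0 0 0 0; 0 0 0 0; 0 0 0 0' 0.3 50; python3 -m pendant '0 0 -0.03 0; 0 0 -0.04 0; 0 0 -0.05 0; 0 0 -0.03 0; 0 0 0 0'; python3 go.py 546.5,-317.5,193,1.423,8 546.5,-317.5,48,1.423,5
```

```text
time_s: 21.88
eef_pos: [455.8, -1.2, 46.9]
ee_rot: [0.0, 0.76, 0.65, 0.0]
force: [-0.1, -0.3, -0.2]
grip_width: 0.848
grip_force: 0.0
time_s: 22.5
eef_pos: [455.6, -1.1, 47.1]
ee_rot: [0.0, 0.76, 0.65, 0.0]
force: [-2.8, 0.1, 6.0]
grip_width: 0.522
grip_force: 49.9
time_s: 23.12
eef_pos: [456.2, -1.2, 198.1]
ee_rot: [0.002, 0.76, 0.65, 0.001]
force: [-0.7, -0.2, -2.3]
grip_width: 0.522
grip_force: 51.8
t 23.125 [456.2  -1.2 198.1] 1.416
546.5,-317.5,193,1.423,8
-0.0373 0.0173 0.0006 -0.0009; -0.0373 0.0172 0.0006 -0.0009; -0.0374 0.0172 0.0006 -0.0009; -0.0374 0.0172 0.0006 -0.0009; -0.0374 0.0171 0.0006 -0.0009; -0.0374 0.0171 0.0006 -0.0009; -0.0374 0.0171 0.0006 -0.0009; -0.0374 0.017 0.0006 -0.0009
546.5,-317.5,48,1.423,5
[0.0, 0.0, 0.029, -0.0] x 5
```

```bash
python3 -m pendant '-0.037 0.017 0 0; -0.037 0.017 0 0; -0.037 0.017 0 0; -0.037 0.017 0 0; -0.038 0.017 0 0; -0.038 0.017 0 0; -0.038 0.017 0 0; -0.037 0.017 0 0; 0 0 0 0; 0 0 0 0'; python3 go.py 546.5,-317.5,51,1.42,5
```

```text
time_s: 24.38
eef_pos: [543.2, -316.7, 194.8]
ee_rot: [-0.001, 0.76, 0.65, -0.0]
force: [0.5, 0.0, -1.6]
grip_width: 0.524
grip_force: 51.8
t 24.375 [ 543.2 -316.7  194.8] 1.416
546.5,-317.5,51,1.42,5
[-0.0001, 0.0007, 0.0288, -0.0008] x 5
```

```bash
python3 -m pendant '0 0.003 0.03 0; 0 0 0.03 0; 0 0 0.03 0; 0 0 0.02 0; 0 0 0 0; 0 0 0.015 0; 0 0 0.01 0; 0 0 0.007 0; 0 0 0 0; 0 0 0 0'; python3 go.py 546.5,-317.5,51,1.423,1
```

```text
time_s: 25.62
eef_pos: [546.8, -318.1, 54.7]
ee_rot: [0.0, 0.76, 0.65, 0.0]
force: [0.2, -1.1, -0.8]
grip_width: 0.528
grip_force: 51.9
t 25.625 [ 546.8 -318.1   54.7] 1.416
546.5,-317.5,51,1.423,1
[0.0005, -0.0004, 0.0037, -0.0072] x 1
```

```bash
python3 -m pendant '0 0 0.004 0; 0 0 0 0; 0 0 0 0'; python3 -m pendant '0 0 0 0; 0 0 0 0; 0 0 0 0' 0.7; python3 -m pendant '0 0 -0.03 0; 0 0 -0.05 0; 0 0 -0.05 0; 0 0 -0.01 0; 0 0 0 0';python3 go.py 460,-20,185,1.416,7 371,277,130,2.884,9
```

```text
time_s: 26.0
eef_pos: [546.6, -317.9, 50.3]
ee_rot: [-0.0, 0.76, 0.65, 0.0]
force: [-0.4, -0.3, -1.8]
grip_width: 0.525
grip_force: 51.8
time_s: 26.38
eef_pos: [546.6, -318.0, 50.4]
ee_rot: [0.0, 0.76, 0.65, 0.0]
force: [0.4, 0.1, -0.3]
grip_width: 0.699
grip_force: 0.0
time_s: 27.0
eef_pos: [546.6, -317.9, 190.2]
ee_rot: [0.0, 0.76, 0.65, 0.0]
force: [-0.6, 0.8, -1.5]
grip_width: 0.702
grip_force: 0.0
t 27.0 [ 546.6 -317.9  190.2] 1.416
460,-20,185,1.416,7
[0.0401, -0.0188, 0.0007, -0.0] x 7
371,277,130,2.884,9
0.0311 -0.0149 0.0061 -0.1631; 0.0331 -0.0096 0.0061 -0.1631; 0.0342 -0.0041 0.0061 -0.1631; 0.0344 0.0015 0.0061 -0.1631; 0.0337 0.0071 0.0061 -0.1631; 0.0321 0.0124 0.0061 -0.1631; 0.0297 0.0175 0.0061 -0.1631; 0.0264 0.0221 0.0061 -0.1631; 0.0225 0.0261 0.0061 -0.1631
```

```bash
python3 -m pendant '0.04 -0.019 0 0; 0.04 -0.019 0 0; 0.04 -0.019 0 0; 0.04 -0.019 0 0; 0.04 -0.019 0 0; 0.04 -0.019 0 0; 0.04 -0.019 0 0'; python3 -m pendant '0.031 -0.015 0.006 -0.163; 0.033 -0.01 0.006 -0.163; 0.034 -0.004 0.006 -0.163; 0.034 0.0015 0.006 -0.163; 0.034 0.007 0.006 -0.163; 0.032 0.0125 0.006 -0.163; 0.03 0.0175 0.006 -0.163; 0.026 0.022 0.006 -0.163; 0.022 0.026 0.006 -0.163; 0 0 0 0' 0.55; python3 -m pendant '0 0 0 0';python3 go.py 371,277,80,2.884,3
python3 - <<'E'
from h import *
a=cap('scene')['color']
x=cv2.resize(a[110:230,50:150,::-1],None,fx=4,fy=4,interpolation=3);y=cv2.resize(a[110:230,320:420,::-1],None,fx=4,fy=4,interpolation=3)
cv2.imwrite('pics/g8.png',np.hstack([x,y]))
E
```

```text
time_s: 27.88
eef_pos: [457.1, -19.2, 188.7]
ee_rot: [-0.001, 0.76, 0.65, -0.001]
force: [0.1, -0.5, 0.8]
grip_width: 0.699
grip_force: 0.0
time_s: 29.12
eef_pos: [368.1, 276.3, 134.4]
ee_rot: [-0.002, 0.127, 0.992, -0.001]
force: [-0.7, -0.3, -0.2]
grip_width: 0.554
grip_force: 0.0
time_s: 29.25
eef_pos: [369.5, 274.8, 135.5]
ee_rot: [-0.001, 0.13, 0.992, -0.001]
force: [0.0, -0.4, 0.1]
grip_width: 0.549
grip_force: 0.0
t 29.25 [369.5 274.8 135.5] 2.881
371,277,80,2.884,3
[-0.0003, 0.0008, 0.0185, -0.0009] x 3
```

View pics/g8.png

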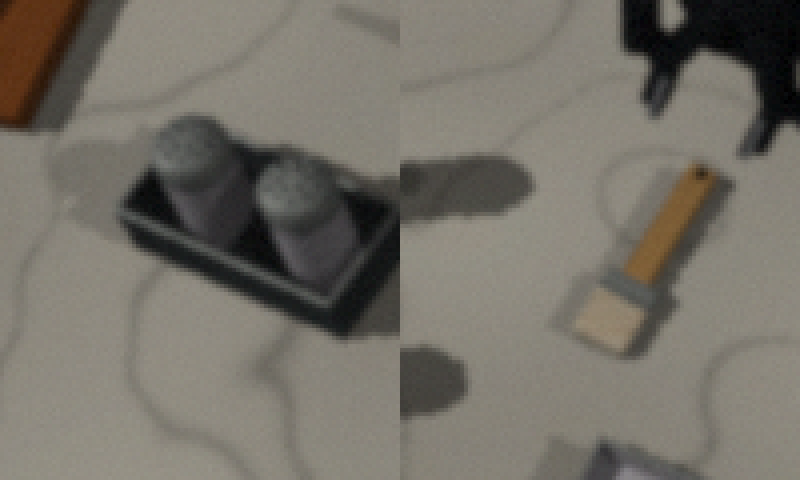

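Both shakers stand in the caddy, at (200,180) and (305,220). The gripper straddles the brush line, and the brush is unmoved from (703,170) to (605,345).

```bash
python3 -m pendant '-0.001 0.002 0.03 0; 0 0 0.035 0; 0 0 0.035 0; 0 0 0.02 0; 0 0 0.008 0; 0 0 0 0; 0 0 0 0'; python3 go.py 371,277,3,2.884,1
```

```text
time_s: 30.18
eef_pos: [371.9, 277.1, 9.1]
ee_rot: [0.001, 0.129, 0.992, 0.0]
force: [0.0, -0.4, -0.2]
grip_width: 0.549
grip_force: 0.0
t 30.175 [371.9 277.1   9.1] 2.882
371,277,3,2.884,1
[0.0008, -0.0003, 0.0061, -0.0016] x 1
```

```bash
python3 -m pendant '0.001 0 0.006 0; 0 0 0 0'; python3 -m pendant '0 0 0 0; 0 0 0 0; 0 0 0 0; 0 0 0 0; 0 0 0 0; 0 0 0 0' 0.05 40; python3 -m pendant '0 0 -0.03 0; 0 0 -0.03 0; 0 0 0 0'; python3 go.py 566,353,63,1.391,9  566,353,7,1.391,3
```

```text
time_s: 30.42
eef_pos: [370.1, 277.3, 2.1]
ee_rot: [-0.0, 0.129, 0.992, -0.0]
force: [-0.1, 0.1, -0.1]
grip_width: 0.547
grip_force: 0.0
time_s: 31.18
eef_pos: [370.5, 277.4, 2.6]
ee_rot: [0.0, 0.129, 0.992, 0.0]
force: [-1.4, 0.2, 6.4]
grip_width: 0.22
grip_force: 39.7
time_s: 31.55
eef_pos: [371.2, 277.7, 63.6]
ee_rot: [0.002, 0.129, 0.992, 0.001]
force: [-0.7, -0.0, -1.6]
grip_width: 0.222
grip_force: 39.3
t 31.55 [371.2 277.7  63.6] 2.883
566,353,63,1.391,9
-0.0188 0.0136 0.0001 0.1658; -0.0163 0.0165 0.0001 0.1658; -0.0133 0.019 0.0001 0.1658; -0.01 0.0209 0.0001 0.1658; -0.0064 0.0223 0.0001 0.1658; -0.0027 0.0231 0.0001 0.1658; 0.0012 0.0232 0.0001 0.1658; 0.005 0.0227 0.0001 0.1658; 0.0087 0.0215 0.0001 0.1658
566,353,7,1.391,3
[0.0, 0.0, 0.0187, -0.0] x 3
```

```bash
python3 -m pendant '-0.019 0.0135 0 0.166; -0.016 0.0165 0 0.166; -0.013 0.019 0 0.166; -0.01 0.021 0 0.166; -0.0065 0.022 0 0.166; -0.0025 0.023 0 0.166; 0.001 0.023 0 0.166; 0.005 0.0225 0 0.166; 0.0085 0.0215 0 0.164; 0 0 0 0'; python3 -m pendant '0 0 0 0'; python3 go.py 566,353,8,1.391,3
python3 - <<'E'
from h import *
a=cap('scene')['color']
cv2.imwrite('pics/g9.png',cv2.resize(a[190:310,340:480,::-1],None,fx=4,fy=4,interpolation=3))
E
```

```text
time_s: 32.8
eef_pos: [564.4, 351.8, 60.1]
ee_rot: [-0.0, 0.768, 0.641, -0.001]
force: [-0.8, 0.4, -1.0]
grip_width: 0.22
grip_force: 39.3
time_s: 32.92
eef_pos: [563.3, 351.7, 61.0]
ee_rot: [-0.0, 0.767, 0.642, -0.001]
force: [-0.1, -0.9, -1.0]
grip_width: 0.222
grip_force: 39.3
t 32.925 [563.3 351.7  61. ] 1.393
566,353,8,1.391,3
[0.0006, 0.0008, 0.0177, 0.0008] x 3
```

View pics/g9.png

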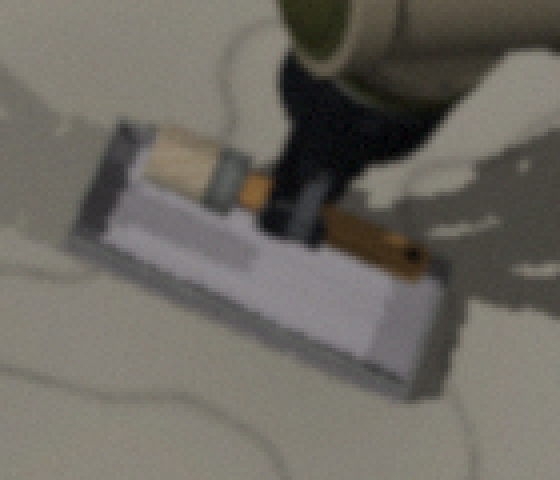

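The brush is held level and lengthwise over the tray, from (150,160) to (425,255). Lowering it.

```bash
python3 -m pendant '0.001 0.003 0.02 0; 0 0 0.02 0; 0 0 0.01 0; 0 0 0.004 0; 0 0 0 0; 0 0 0 0'; python3 go.py 566,353,6,1.391,1
```

```text
time_s: 33.72
eef_pos: [567.7, 352.6, 9.0]
ee_rot: [0.0, 0.768, 0.641, 0.001]
force: [0.7, -0.9, -0.5]
grip_width: 0.213
grip_force: 39.3
t 33.725 [567.7 352.6   9. ] 1.391
566,353,6,1.391,1
[0.0001, -0.0018, 0.003, -0.0002] x 1
```

```bash
python3 -m pendant '0 -0.001 0.003 0; 0 0 0 0; 0 0 0 0'; python3 -m pendant '0 0 0 0; 0 0 0 0; 0 0 0 0' 0.4; python3 -m pendant '0 0 -0.03 0; 0 0 -0.05 0; 0 0 -0.05 0; 0 -0.05 -0.03 0; 0 -0.05 0 0; 0 -0.05 0 0; 0 -0.05 0 0; 0 0 0 0'
python3 - <<'E'
from h import *
cv2.imwrite('pics/end.png',cv2.resize(cap('scene')['color'][90:310,40:480,::-1],None,fx=1.8,fy=1.8,interpolation=3))
E
```

```text
time_s: 34.1
eef_pos: [566.7, 352.7, 5.7]
ee_rot: [0.0, 0.768, 0.641, 0.0]
force: [-0.1, -0.0, 1.7]
grip_width: 0.222
grip_force: 39.6
time_s: 34.48
eef_pos: [566.3, 352.6, 5.2]
ee_rot: [-0.0, 0.768, 0.641, -0.0]
force: [-0.1, 0.2, 0.2]
grip_width: 0.399
grip_force: 0.0
time_s: 35.48
eef_pos: [367.0, 389.1, 165.7]
ee_rot: [-0.0, 0.767, 0.642, -0.0]
force: [0.9, 0.5, -0.2]
grip_width: 0.402
grip_force: 0.0
```

View pics/end.png

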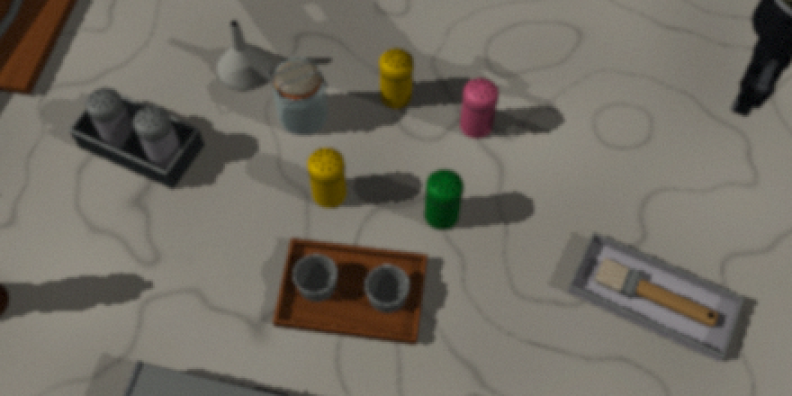

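The final picture shows the shakers in the caddy at (105,115) and (155,135), the cups in the wooden tray at (315,277) and (387,288), and the brush lying flat in its tray at (657,292). The jar, funnel and coloured look-alikes are where they were.

```bash
python3 -c "
from rig import ctrl; print(ctrl.finish_job())"
```

```text
the job is handed in; nothing more can be done
None
```

I sorted the kit and handed the job in at about 35 s. One shaker stands in each caddy bay, both cups are mouth-up in the wooden tray, and the brush lies flat and lengthwise in its tray. The jar, funnel and coloured look-alikes were left alone.

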